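# Open the blue stone case on its struts

### The arm

A 7-joint arm with a two-finger parallel gripper is mounted at the origin on a cart in front of the work surface, level with it; the furniture and walls round the work are solid. World frame = base frame: x ahead of the robot, y to its left, z up, the work surface at z = 0. Lengths are in mm, angles in rad, forces in N, time in s.
With the tool pointing down it reaches from about 425 to 1025 mm from the base axis. Payload 3.6 kg.
Tool frame: the origin (TCP) lies on the centre line of the jaws, within the pads' length; the fingertips stand 19 mm ahead of it and the grasp point (between the pads) is the TCP; x points along the fingers, y is the direction in which the jaws open and shut, and the axes are right-handed (so a half turn about x gives the same grasp; the last joint's range is limited). The gripper opens to 85 mm and grips with 20 to 120 N. Pads are 22 mm wide; open, the fingers measure 114 mm over their backs; the gripper's body (76 mm by 85 mm) begins 54 mm behind the grasp point. The pads swing forward as they close: fully open they stand 13 mm farther back than shut.
Start: joints at [-1.252, 0.591, 0.048, 1.609, -0.033, 0.943, -0.034], TCP at [290.184, 664.397, 250.302] pointing down, gripper open.
Joint ranges: [-2.69, 2.69], [-0.47, 2.24], [-1.27, 1.36], [0.19, 2.51], [-1.53, 4.68], [0.08, 2.07], [-3.09, 3.09]. Speed limits (rad/s): [2.57, 2.57, 3.14, 3.14, 3.14, 3.14, 3.14].

### API

Orientations are given as [roll, pitch, yaw] about the fixed x, y, z axes, in that order (R = Rz(yaw) Ry(pitch) Rx(roll)).
In Python, from station import arm gives the robot as it stands. The module is installed in compiled form; this text tells all that it offers.
- The arm moves only by the tool arm_command, never from a script. Its argument "moves" is a list that holds one entry, the list of rows, each a list of 7 numbers: the shift along the tool's x, y, z in mm, then the turn, a rotation vector about the tool's x, y, z in rad, then the finger opening in mm, from 0 to 85.4. In form: [[[x, y, z, wx, wy, wz, fingers], ...]]. A call has 1 to 8 rows; each row is the pose to reach, as a shift and turn from the pose commanded when the call began, along the tool's axes at that moment; what a row does not reach only later rows make up. A row lasts 1/12 s, in which the tool goes at most 41.7 mm and 7.16 degrees, less where a joint would pass 70% of its speed; a pose out of reach is approached as far as the arm can. A call with a gripper value outside its range is refused whole. The fingers move at their own pace and stop on an object; "force" is the grip in N (left out, the last holds). Time passes only in rows, so rows that repeat a pose let the fingers close. It gives the time, the measured TCP pose, the force and the opening at its end, in the units of the state.
- arm.read_state(): the state, without advancing time (a new reading comes with each control period).
- arm.camera(name): name is "scene" or "side" or "wrist"; returns a dict with "frame" (480x640x3 uint8, blue, green, red), "fx", "fy", "cx", "cy" (pixels), "xyz" and "orientation" of the camera in the world. Camera axes: x right, y down, z forward; pixel columns grow to the right and rows downward; lengths in mm; the calibration is good to about 2 mm. A picture is of the moment at which its call begins. There is no depth.
- arm.finish_job(): hands the job in, once; it reports no verdict.
Trained networks look in the newest picture that a camera, given by its name, has taken for a name from the list of things; names that differ only in an ending like _2 or _b are one class to them, and where a whole thing is asked for, a point or a joint stands for the part that bears it (a point fixed in the world has none). Each returns a list of dicts, best first, with "score" (0 to 1); they miss things now and then, are a little off and sometimes report something else, mostly with a low value. They report only what shows in the picture. A call takes as long as a camera call.
- arm.spot_in(name, camera): "at" ([column, row] in pixels, amid what is visible of it).
- arm.trace(name, camera): "region" (480x640 bool, what is visible of it) and "at" ([column, row] in pixels, amid what is visible of it).
- arm.landmark_of(name, camera): "at" ([column, row] in pixels: a listed point, or the origin of a listed thing).
The state is a dict: "clock": time; "q": joint angles; "joint_velocities": joint speeds; "effort": joint torques, N m; "ee_pos": TCP position; "orientation": TCP orientation; "contact_force": force on the tool from outside, world axes, zero at the start; "wrist_torque": the same for the moment, N m; "grip_width": finger opening in mm.
Only numpy, scipy, OpenCV 4.12 (cv2) and the standard library are available. Lean on these libraries where they do the work, as an engineer would, in place of code of your own. Each camera call takes 0.05 s, during which the arm holds its last target.

### The job

The class needs the stones: open the blue case. Raise its hinged lid past the balance point so that the two gas struts carry it all the way up and hold it wide open by themselves, then let go; keep the green case shut.

Things in the scene. Friction and masses are not known exactly. Their poses are not given: they have to be found in the camera images.
- blue_lid (a joint): Lid of the blue case, rad: 0 = shut (level), grows as its front edge rises; end stop 1.75, leaning slightly back. Two damped gas struts push it up: below the balance point (between 0.65 and 0.95 rad) it sinks shut under its weight of 0.4 to 0.5 kg, beyond 1.1 rad they carry it to the stop and hold it. No latch; 2 to 3 N upward at the grip raises it slowly.
- blue_grip (a point): Middle of the lid's grip; moves with the lid. The grip is a black tongue 60 mm long at the middle of the lid's front edge, towards the robot, 22 mm wide (along y), 14 mm thick. This point is 36 mm out from the edge, 96 mm above the table when shut, nothing below it. Lid shut: x to the hinge, y along the hinge line, z up. Pinched across its width, it turns between the pads as the lid swings.
- blue_hinge (a point): Middle of the blue case's hinge line, at its back top edge, 90 mm above the table. x points away from the grip, y along the hinge, z up. The grip point circles it at 186 mm (lid shut: 186 mm nearer the robot, 6 mm higher). The case, fixed to the table, is 150 mm deep, 170 wide, 90 high plus an 11 mm lid, blue with aluminium corners; a green one stands on its left or right.
- green_lid (a joint): Lid of the green case, of the same make and size as the blue one, rad: 0 = shut, grows as it opens. It stays shut.

How it is judged:
By the outcome, as a careful person would: the job done as asked, in the order asked, and still so for the second after the job is handed in, with the robot touching nothing.
It also fails if it takes over 42 s, if anything falls off the work surface, if the arm or the gripper's body presses on something with over 40 N, if the wrist force passes 120 N, or if a joint passes its speed limit or range.

## Working session

There is one attempt and no reset: what is moved stays moved. The work goes in short steps, Python scripts to look and compute and a tool call to move; the robot and the scene stay as the last step left them, time stands still between calls to the robot, and variables do not carry over. Pictures are saved under pics/ and viewed, and the job is handed in when it is done.

Besides the shell and the picture viewer there is one more tool, called by a JSON object that holds its "method" and its "body", one argument or row to a line. arm_command: Moves the arm, as the interface text tells. Its arguments: {"type":"object","properties":{"moves":{"type":"array"},"force":{"type":"number"}},"required":["moves"]}

```bash
mkdir -p pics
cat > h.py <<'E'
import numpy as np, cv2
from scipy.spatial.transform import Rotation as R
from station import arm
def rot(o): return R.from_euler('xyz',o).as_matrix()
def ray(c,uv):
    d=np.array([(uv[0]-c['cx'])/c['fx'],(uv[1]-c['cy'])/c['fy'],1.]); d=rot(c['orientation'])@d
    return np.array(c['xyz']),d/np.linalg.norm(d)
def tri(rs):
    A=sum(np.eye(3)-np.outer(d,d) for o,d in rs); b=sum((np.eye(3)-np.outer(d,d))@o for o,d in rs)
    p=np.linalg.solve(A,b); return p,[np.linalg.norm(np.cross(p-o,d)) for o,d in rs]
def proj(c,p):
    v=rot(c['orientation']).T@(np.array(p)-c['xyz']); return [c['fx']*v[0]/v[2]+c['cx'],c['fy']*v[1]/v[2]+c['cy']]
E
python3 - <<'E'
from h import *
s=arm.read_state(); print({k:np.round(v,3) for k,v in s.items()})
C={}
for n in ['scene','side','wrist']:
    c=arm.camera(n); C[n]=c; cv2.imwrite(f'pics/{n}0.png',c['frame'])
    print(n,np.round(c['xyz'],1),np.round(c['orientation'],3),c['fx'])
    for t in ['blue_grip','blue_hinge']:
        print(t,[(np.round(d['at'],1),round(d['score'],2)) for d in arm.landmark_of(t,n)])
    for t in ['blue_lid','green_lid']: print(t,[(np.round(d['at'],1),round(d['score'],2)) for d in arm.spot_in(t,n)])
E
```

```text
{'clock': np.float64(0.0), 'q': array([-1.253,  0.592,  0.048,  1.61 , -0.033,  0.943, -0.034]), 'joint_velocities': array([ 0.001, -0.001, -0.002, -0.   , -0.   , -0.002,  0.   ]), 'effort': array([ 0.0000e+00, -5.4870e+01,  1.5470e+00, -1.9812e+01,  9.0000e-03,
        9.0000e-03,  0.0000e+00]), 'ee_pos': array([289.825, 663.669, 249.119]), 'orientation': array([-1.523,  1.569, -1.934]), 'contact_force': array([-0.201,  0.233, -0.308]), 'wrist_torque': array([ 0.01 , -0.035,  0.027]), 'grip_width': np.float64(85.302)}
scene [ 175.  -114.7  773.3] [-2.427  0.005 -0.852] 552.6259123914235
blue_grip [(array([351.8, 369.7]), 0.61)]
blue_hinge [(array([421.1, 285.3]), 0.67)]
blue_lid [(array([392.9, 319.9]), 0.96), (array([292.5, 219.7]), 0.16)]
green_lid [(array([289.9, 220.5]), 0.85)]
side [ 539.5 -543.   603.8] [-2.102  0.008 -0.059] 576.5907298443069
blue_grip [(array([244.6, 324.2]), 0.75)]
blue_hinge [(array([375.5, 317.3]), 0.95)]
blue_lid [(array([321.4, 323.7]), 0.86)]
green_lid [(array([343.7, 233.4]), 0.85)]
wrist [220.2 694.6 374. ] [ 2.838 -0.     1.159] 367.92901372653563
blue_grip []
blue_hinge []
blue_lid []
green_lid []
```

View pics/scene0.png

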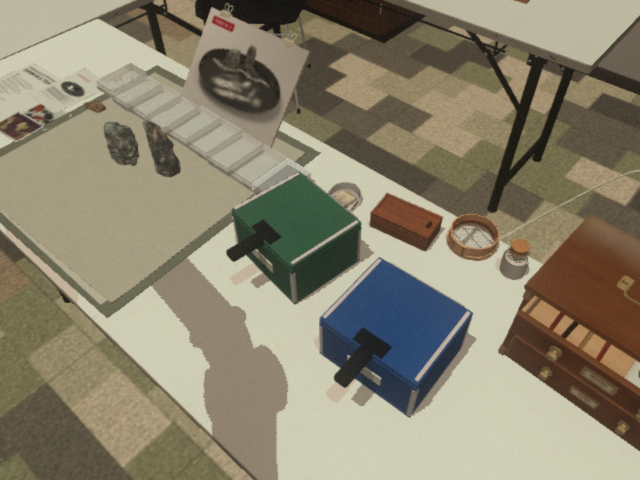

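View pics/side0.png

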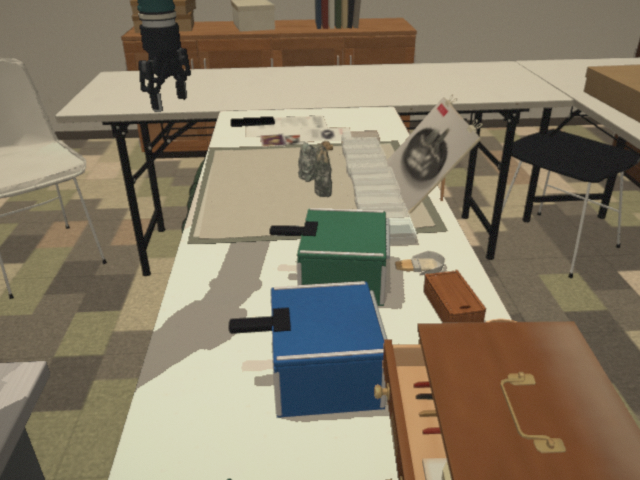

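Run:
```python
from h import *
C={n:arm.camera(n) for n in ['scene','side']}
P={}
for t in ['blue_grip','blue_hinge']:
    rs=[ray(C[n],arm.landmark_of(t,n)[0]['at']) for n in C]
    P[t]=tri(rs); print(t,P[t])
d=P['blue_hinge'][0]-P['blue_grip'][0]; print(np.linalg.norm(d),np.arctan2(d[1],d[0]))
s=arm.read_state(); print(R.from_euler('xyz',s['orientation']).as_matrix().round(3))
```

```text
blue_grip (array([466.9383926 ,  96.6023888 , 100.32332389]), [np.float64(1.4673037952564634), np.float64(1.46730379525644)])
blue_hinge (array([650.51824573, 107.81175142,  95.29388756]), [np.float64(0.4954702912595832), np.float64(0.49547029125954695)])
183.99050930815739 0.06098415950249619
[[ 0.     0.4    0.916]
 [-0.     0.916 -0.4  ]
 [-1.    -0.     0.   ]]
```

The networks and both pictures agree. The blue case is nearest the cameras, with its grip at scene (352,370) / side (245,324). The green case stands on its left. The measured grip height of 100 mm and radius of 184 mm match the text (96, 186). Next I'll go above the grip.

```bash
cat >> h.py <<'E'
def rel(p,yaw=None,Rg=None):
    """tool-frame shift + rotvec from current pose to world p, tool down, jaw (tool y) at world angle yaw"""
    s=arm.read_state(); R0=rot(s['orientation'])
    if Rg is None:
        y=np.array([np.cos(yaw),np.sin(yaw),0]); x=np.array([0,0,-1.]); Rg=np.stack([x,y,np.cross(x,y)],1)
    return np.round(R0.T@(np.array(p)-s['ee_pos']),1),np.round(R.from_matrix(R0.T@Rg).as_rotvec(),3)
E
python3 -c "
from h import *
print(rel([467,97,200],np.pi/2+.061))"
```

```text
(array([  50.3, -449.2,  389.1]), array([-0.473,  0.   ,  0.   ]))
```

{"method": "arm_command", "body": {
  "moves": [
    [[0, -225, 195, -0.24, 0, 0, 85], [0, -225, 195, -0.47, 0, 0, 85], [0, -225, 195, -0.47, 0, 0, 85], [0, -225, 195, -0.47, 0, 0, 85], [0, -449, 389, -0.47, 0, 0, 85], [0, -449, 389, -0.47, 0, 0, 85], [0, -449, 389, -0.47, 0, 0, 85], [0, -449, 389, -0.47, 0, 0, 85]]
  ]
}}

```text
clock: 1.72
ee_pos: [389.9, 344.3, 250.6]
orientation: [0.596, 1.57, 0.654]
contact_force: [1.3, 0.4, -0.3]
grip_width: 85.2
```

```bash
python3 -c "
from h import *
print(rel([467,97,200],np.pi/2+.061), arm.read_state()['ee_pos'])"
```

```text
(array([  50.6, -251.4,   62.6]), array([-0.003,  0.001, -0.   ])) [389.87310444 344.27634485 250.63020604]
```

{"method": "arm_command", "body": {
  "moves": [
    [[0, -251, 62, 0, 0, 0, 60], [0, -251, 62, 0, 0, 0, 60], [0, -251, 62, 0, 0, 0, 60], [0, -251, 62, 0, 0, 0, 60], [0, -251, 62, 0, 0, 0, 60], [0, -251, 62, 0, 0, 0, 60], [0, -251, 62, 0, 0, 0, 60], [20, -251, 62, 0, 0, 0, 60]]
  ]
}}

```text
clock: 2.38
ee_pos: [469.8, 95.3, 233.2]
orientation: [0.019, 1.562, 0.069]
contact_force: [0.6, 2.0, 0.0]
grip_width: 59.9
```

Run:
```python
from h import *
c=arm.camera('wrist'); cv2.imwrite('pics/w1.png',c['frame'])
print(arm.read_state()['ee_pos'])
rs=[]
for t in ['blue_grip','blue_hinge']:
    L=arm.landmark_of(t,'wrist'); print(t,[(np.round(d['at'],1),round(d['score'],2)) for d in L])
    if L:
        o,d=ray(c,L[0]['at']); z={'blue_grip':96,'blue_hinge':90}[t]; print(o+d*(z-o[2])/d[2])
print(proj(c,[467,97,98]),proj(c,[650,108,92]))
```

```text
[465.97156002  96.67251448 228.49481762]
blue_grip [(array([328.5, 225.5]), 0.68)]
[468.4457171  101.81908985  96.        ]
blue_hinge [(array([323.2, 419.8]), 0.7)]
[653.77991787 107.71805094  90.        ]
[np.float64(322.09057721364707), np.float64(224.0625553226895)] [np.float64(323.75789437489817), np.float64(418.2073857376134)]
```

View pics/w1.png

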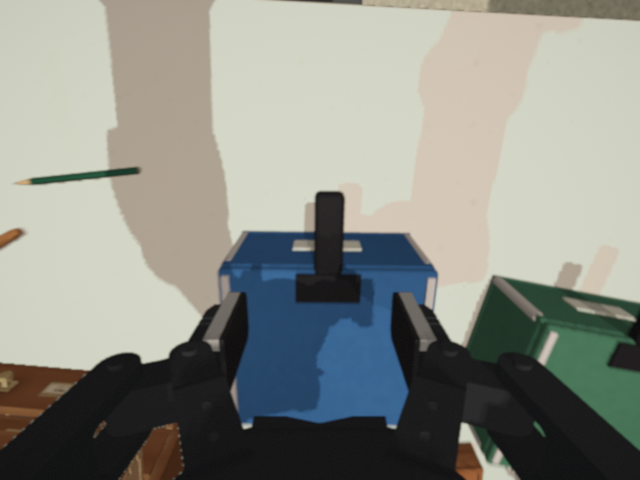

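Run:
```python
from h import *
C={n:arm.camera(n) for n in ['scene','side','wrist']}
P={}
for t in ['blue_grip','blue_hinge']:
    L={n:arm.landmark_of(t,n) for n in C}
    rs=[ray(C[n],L[n][0]['at']) for n in C if L[n]]
    P[t]=tri(rs)[0]; print(t,{n:(np.round(L[n][0]['at'],1),round(L[n][0]['score'],2)) for n in L if L[n]},tri(rs))
d=P['blue_hinge']-P['blue_grip'];a=np.arctan2(d[1],d[0]); print(np.linalg.norm(d),a)
# lid region axis from wrist trace, corners
m=arm.trace('blue_lid','wrist')[0]['region']; im=C['wrist']['frame'].copy(); im[m]=im[m]//2+np.array([0,0,127],np.uint8); cv2.imwrite('pics/w2.png',im)
# tongue edges in wrist image -> back-project rows at top plane z=103
for r in (200,215,230,245,260):
    row=C['wrist']['frame'][r,290:370].sum(1); k=np.where(row<130)[0]+290
    if len(k):
        o,dd=ray(C['wrist'],[(k.min()+k.max())/2,r]); print(r,k.min(),k.max(),np.round(o+dd*(103-o[2])/dd[2],1))
```

```text
blue_grip {'scene': (array([354.5, 371.3]), 0.6), 'side': (array([244.4, 325.9]), 0.76), 'wrist': (array([322.8, 227.9]), 0.83)} (array([466.5009268 ,  99.0961935 ,  95.96278191]), [np.float64(4.436647239068016), np.float64(1.1311741413861032), np.float64(3.7929084277989102)])
blue_hinge {'scene': (array([421. , 282.8]), 0.62), 'side': (array([376.3, 318.9]), 0.94), 'wrist': (array([316.7, 426. ]), 0.87)} (array([653.24441001, 111.40348048,  90.40954483]), [np.float64(4.064488173634415), np.float64(1.2444861947610502), np.float64(2.9589450635762504)])
187.2309704006002 0.06580960366651688
200 313 319 [442.7  96.3 103. ]
215 309 335 [453.2 101.1 103. ]
230 308 334 [464.2 101.1 103. ]
245 306 335 [475.5 101.4 103. ]
260 305 335 [487.1 101.7 103. ]
```

```bash
python3 -c "
from h import *
s=arm.read_state();print(s['ee_pos'],s['orientation'],s['contact_force'])
print(rel([467,100.5,97],np.pi/2+.05))"
```

```text
[465.97417452  99.5336071  230.56992476] [0.25417594 1.57024118 0.31304173] [0.65758042 0.4446215  1.0518392 ]
(array([133.6,   0.9,   1. ]), array([ 0.009,  0.001, -0.   ]))
```

{"method": "arm_command", "body": {
  "moves": [
    [[35, 1, 1, 0.01, 0, 0, 60], [70, 1, 1, 0.01, 0, 0, 60], [105, 1, 1, 0.01, 0, 0, 60], [133, 1, 1, 0.01, 0, 0, 60], [133, 1, 1, 0.01, 0, 0, 60], [133, 1, 1, 0.01, 0, 0, 50], [133, 1, 1, 0.01, 0, 0, 40]]
  ]
}}

```text
clock: 3.62
ee_pos: [467.7, 100.5, 98.3]
orientation: [0.206, 1.569, 0.254]
contact_force: [0.0, -0.8, 0.8]
grip_width: 40.7
```

Run:
```python
from h import *
s=arm.read_state();print(s['ee_pos'],s['contact_force'])
for n in ['side','wrist']: cv2.imwrite(f'pics/{n}3.png',arm.camera(n)['frame'])
a=cv2.imread('pics/side3.png')[240:420,150:400]; b=cv2.imread('pics/wrist3.png')
cv2.imwrite('pics/c3.png',np.hstack([cv2.resize(a,(400,288)),cv2.resize(b,(384,288))]))
```

```text
[467.65299377 100.47114365  98.33608632] [ 0.03120853 -0.8131981   0.81960231]
```

View pics/c3.png

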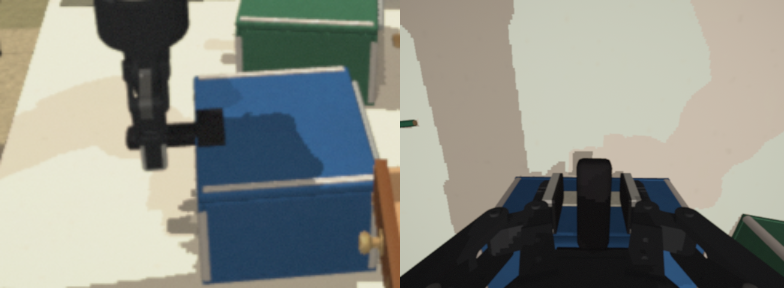

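The tongue sits centred between the pads: right panel tongue column is about 594, with the pads at about 562 and 629. Now I'll close.

{"method": "arm_command", "body": {
  "moves": [
    [[0, 0, 0, 0, 0, 0, 15], [0, 0, 0, 0, 0, 0, 15], [0, 0, 0, 0, 0, 0, 15], [0, 0, 0, 0, 0, 0, 15], [0, 0, 0, 0, 0, 0, 15], [0, 0, 0, 0, 0, 0, 15]]
  ],
  "force": 30
}}

```text
clock: 4.22
ee_pos: [467.9, 101.9, 99.1]
orientation: [0.589, 1.567, 0.636]
contact_force: [-1.4, 2.0, 7.2]
grip_width: 21.4
```

Run:
```python
from h import *
s=arm.read_state();print(s['ee_pos'],s['contact_force'],s['wrist_torque'],s['grip_width'])
R0=rot(s['orientation']);print(R0.round(3))
# circle: from current
p0=np.array(s['ee_pos']); yaw=.05; f=np.array([np.cos(yaw),np.sin(yaw),0]); r=186.1;a0=.032
for a in np.arange(0.1,1.55,.1):
    d=f*r*(np.cos(a0)-np.cos(a0+a))+np.array([0,0,1])*r*(np.sin(a0+a)-np.sin(a0))
    print(round(a,2),np.round(R0.T@d,1))
```

```text
[467.90303048 101.85111236  99.13708478] [-1.39155458  2.03884013  7.24503098] [ 0.65107107  0.28494819 -0.21336364] 21.35555165596232
[[ 0.003 -0.048  0.999]
 [ 0.002  0.999  0.048]
 [-1.     0.002  0.003]]
0.1 [-18.5   0.    1.6]
0.2 [-36.8   0.1   5. ]
0.3 [-54.7   0.1  10.3]
0.4 [-71.9   0.2  17.3]
0.5 [-88.4   0.3  25.9]
0.6 [-103.9    0.3   36.2]
0.7 [-118.3    0.4   48. ]
0.8 [-131.4    0.4   61.1]
0.9 [-143.2    0.5   75.5]
1.0 [-153.5    0.6   91. ]
1.1 [-162.1    0.6  107.5]
1.2 [-169.1    0.7  124.7]
1.3 [-174.4    0.7  142.6]
1.4 [-177.8    0.8  160.9]
1.5 [-179.4    0.8  179.4]
```

{"method": "arm_command", "body": {
  "moves": [
    [[-9, 0, 0.5, 0, 0, 0, 15], [-18.5, 0, 1.6, 0, 0, 0, 15], [-27.5, 0, 3, 0, 0, 0, 15], [-36.8, 0, 5, 0, 0, 0, 15], [-46, 0, 7.5, 0, 0, 0, 15], [-54.7, 0, 10.3, 0, 0, 0, 15], [-63.5, 0, 13.6, 0, 0, 0, 15], [-71.9, 0, 17.3, 0, 0, 0, 15]]
  ]
}}

```text
clock: 4.88
ee_pos: [485.1, 102.5, 170.9]
orientation: [0.63, 1.567, 0.678]
contact_force: [3.1, 4.0, -4.0]
grip_width: 21.2
```

Run:
```python
from h import *
c=arm.camera('side')['frame']; cv2.imwrite('pics/s4.png',c[150:450,120:520])
s=arm.read_state();print(s['ee_pos'],s['contact_force'],s['wrist_torque'],s['grip_width'])
```

```text
[485.72097647 102.47691825 172.14587393] [ 1.34121887  4.69474325 -1.547965  ] [ 0.89347175  0.32883243 -0.23761249] 21.4410234520098
```

View pics/s4.png

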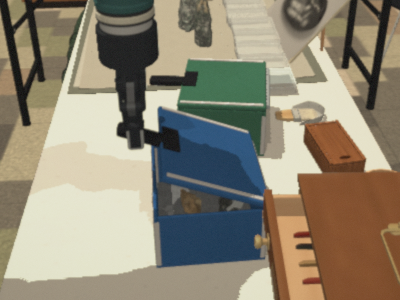

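The lid rises with the tool at about 0.4 rad, forces are small and the green case is shut. I'll continue.

{"method": "arm_command", "body": {
  "moves": [
    [[-8.4, 0, 4.2, 0, 0, 0, 15], [-16.5, 0, 8.6, 0, 0, 0, 15], [-24.4, 0, 13.6, 0, 0, 0, 15], [-32, 0, 18.9, 0, 0, 0, 15], [-39.4, 0, 24.7, 0, 0, 0, 15], [-46.4, 0, 30.7, 0, 0, 0, 15], [-53.1, 0, 37.1, 0, 0, 0, 15], [-59.5, 0, 43.8, 0, 0, 0, 15]]
  ]
}}

```text
clock: 5.6
ee_pos: [527.0, 104.0, 229.1]
orientation: [2.534, 1.569, 2.582]
contact_force: [1.2, 5.7, -3.9]
grip_width: 21.6
```

{"method": "arm_command", "body": {
  "moves": [
    [[-6.1, 0, 7.1, 0, 0, 0, 15], [-11.8, 0, 14.4, 0, 0, 0, 15], [-17.1, 0, 22.1, 0, 0, 0, 15], [-22.1, 0, 29.9, 0, 0, 0, 15], [-26.6, 0, 38, 0, 0, 0, 15], [-30.7, 0, 46.4, 0, 0, 0, 15], [-34.4, 0, 55, 0, 0, 0, 15], [-37.7, 0, 63.6, 0, 0, 0, 15]]
  ]
}}

```text
clock: 6.27
ee_pos: [590.8, 106.3, 266.8]
orientation: [-3.099, 1.568, -3.05]
contact_force: [-2.2, 4.6, 0.2]
grip_width: 21.3
```

Run:
```python
from h import *
c=arm.camera('side')['frame']; cv2.imwrite('pics/s5.png',c[150:450,120:520])
s=arm.read_state();print(s['ee_pos'],s['contact_force'],s['wrist_torque'],s['grip_width'])
```

```text
[593.71902541 106.4531869  267.7531175 ] [-1.25817585  3.51752052  4.67077991] [ 0.53231569  0.98725602 -0.18538689] 21.19044943802651
```

View pics/s5.png

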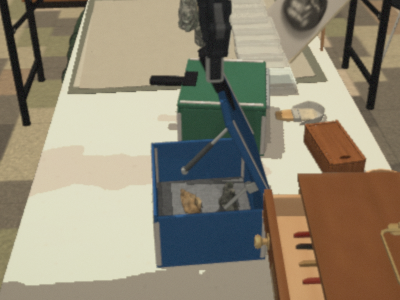

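The lid is at about 1.2 rad, past the balance point, so I'll release.

{"method": "arm_command", "body": {
  "moves": [
    [[0, 0, 6, 0, 0, 0, 15], [0, 0, 6, 0, 0, 0, 60], [0, 0, 6, 0, 0, 0, 60], [0, 0, 6, 0, 0, 0, 60], [0, 0, 6, 0, 0, 0, 60], [0, 0, 6, 0, 0, 0, 60], [-10, 0, 0, 0, 0, 0, 60], [-30, 0, -10, 0, 0, 0, 60]]
  ]
}}

```text
clock: 6.98
ee_pos: [580.0, 105.2, 294.7]
orientation: [-2.847, 1.566, -2.799]
contact_force: [0.2, -0.1, 1.0]
grip_width: 59.7
```

{"method": "arm_command", "body": {
  "moves": [
    [[-30, 0, -25, 0, 0, 0, 60], [-50, 0, -60, 0, 0, 0, 60], [-60, 0, -95, 0, 0, 0, 60], [-60, 0, -130, 0, 0, 0, 60], [-60, 0, -130, 0, 0, 0, 60], [-60, 0, -130, 0, 0, 0, 60], [-60, 0, -130, 0, 0, 0, 60], [-60, 0, -130, 0, 0, 0, 60]]
  ]
}}

```text
clock: 7.65
ee_pos: [452.7, 99.6, 356.8]
orientation: [0.086, 1.569, 0.134]
contact_force: [-0.1, -0.2, -0.4]
grip_width: 60.3
```

Run:
```python
from h import *
a=arm.camera('side')['frame'][100:460,120:520]; b=arm.camera('scene')['frame'][120:480,180:580]; cv2.imwrite('pics/s6.png',np.hstack([a,b]))
s=arm.read_state();print(s['clock'],s['ee_pos'],s['contact_force'],s['grip_width'])
```

```text
7.75 [452.6588274   99.57791444 356.37855188] [-0.35517617  0.46954989  0.04230786] 60.19109244532694
```

View pics/s6.png

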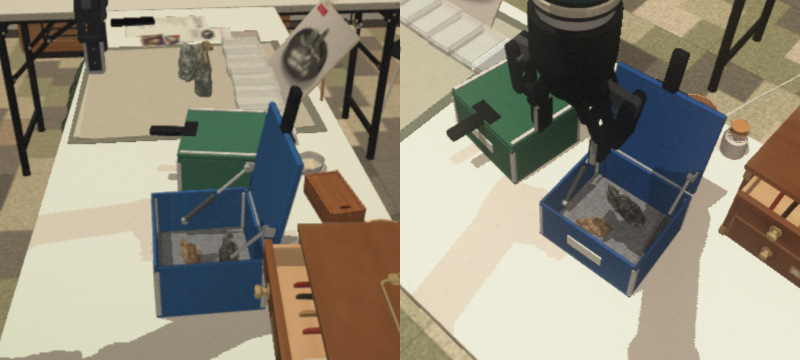

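The left panel shows the lid leaning back, with its grip at about (290,110). The struts are extended, the gripper is clear and the green case is shut. I'll wait about a second and check that the lid has settled.

{"method": "arm_command", "body": {
  "moves": [
    [[0, 0, 0, 0, 0, 0, 60], [0, 0, 0, 0, 0, 0, 60], [0, 0, 0, 0, 0, 0, 60], [0, 0, 0, 0, 0, 0, 60], [0, 0, 0, 0, 0, 0, 60], [0, 0, 0, 0, 0, 0, 60], [0, 0, 0, 0, 0, 0, 60], [0, 0, 0, 0, 0, 0, 60]]
  ]
}}

```text
clock: 8.42
ee_pos: [451.5, 99.5, 356.4]
orientation: [-0.265, 1.571, -0.217]
contact_force: [0.8, -0.9, -0.0]
grip_width: 60.2
```

Run:
```python
from h import *
C={n:arm.camera(n) for n in ['side','scene']}
a=C['side']['frame'][100:460,120:520]; b=C['scene']['frame'][120:480,180:580]; im=np.hstack([a,b]); cv2.imwrite('pics/s7.png',im)
o=cv2.imread('pics/s6.png'); d=cv2.absdiff(o,im).max(2)>40; print('changed px',d.sum(), np.argwhere(d)[:5])
rs=[ray(C[n],arm.landmark_of('blue_grip',n)[0]['at']) for n in C]; p=tri(rs);print(p, 'angle',np.arctan2(p[0][2]-90,652-p[0][0])-.032)
s=arm.read_state();print(s['clock'],s['contact_force'],s['grip_width'])
```

```text
changed px 634 [[  0  72]
 [  0  73]
 [  0 106]
 [  0 107]
 [  0 527]]
(array([690.35430658, 111.99308011, 271.53458817]), [np.float64(1.3810743958437612), np.float64(1.3810743958436262)]) angle 1.7470124473074649
8.6167 [-0.53435541  0.31623502  0.49110023] 59.933323057515
```

View pics/s7.png

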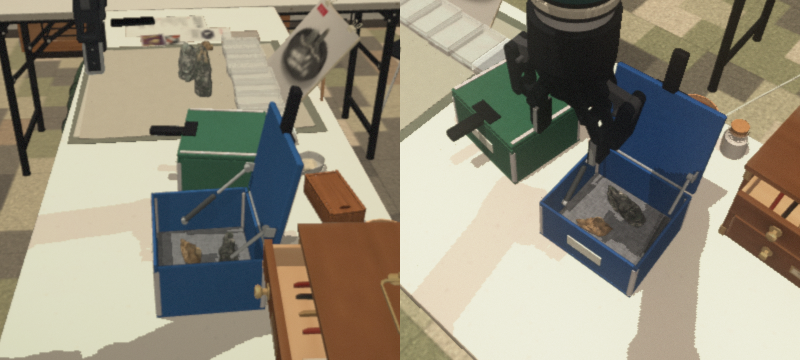

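The lid measures about 1.75 rad, at its stop, and it is still. The gripper is clear and the green case is shut.

```bash
python3 -c "
from h import *
print(arm.finish_job())"
```

```text
the job is handed in; nothing more can be done
None
```

The blue case is open: the struts hold its lid at the stop with the gripper clear, and the green case stayed shut. I pinched the blue grip, swung the lid along its arc to about 1.2 rad, let go, and backed away while the struts carried it the rest of the way.

**Last checks, at 8.6 s on the robot's clock:**
- **Blue lid:** the grip triangulates to about 1.75 rad, which is the end stop. The lid looks the same in pictures about 0.8 s apart.
- **Green case:** its lid is shut in both views.
- **Robot:** the gripper is open and touching nothing. The measured force is under 1 N, which is sensor noise.

**Disagreements:** the three cameras disagreed by up to about 4 mm on the grip and hinge, and the case's yaw read anywhere from 0.02 to 0.066 rad. I used 0.05 rad and a grip position in between. The wrist camera showed the grip centred between the pads before I closed. The forces I read at the end of each move stayed under 8 N.

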